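# Open the right safety-capped glaze bottle for touch-up

### The job

Look which planter, the blue one or the yellow one, stands on the green touch-up mat (the grey mat holds the finished one), and open the glaze bottle with the cap of that colour: press its push-and-turn safety cap down, keep it down while you twist it anticlockwise until it is free, then lift it straight up. Finish while still holding the cap in the gripper, level and about a hand's width above the mouth of its own bottle: do not put it down or let go. Leave the other bottle closed and do not disturb the planters or the other things on the table.

Things in the scene. Friction and masses are not known exactly. Their poses are not given: they have to be found in the camera images.
- bottle_blue: Glaze bottle, white plastic, blue label band, fixed: clamped in a black steel foot (100 mm across, 12 mm thick). Body 76 mm in diameter, 28 mm neck up to 134 mm height. Origin: centre of the foot's underside on the table; z up. A black mark on the shoulder shows its +x; the cap is locked with its x along it (a half turn is the same; play 8 degrees).
- cap_blue: Loose blue push-and-turn cap on that bottle, 40 g: skirt 58 mm in diameter, 22 mm high; above it a ribbed round grip, 12-sided, 42 mm across flats (flats face +x, -x and every 30 degrees), from 22 to 48 mm height; white bar on top along its x. Origin: centre of the skirt's underside, z up, 123 mm above the table when closed (top 171 mm). A half turn looks and works the same.
- blue_mouth (a point): Centre of the mouth of the blue-labelled bottle, 134 mm above the table, on its axis; z up. The closed cap's origin lies 11 mm below. The cap turns only anticlockwise seen from above, only while pressed down 5 mm or more, and lifts free only between 53 and 83 degrees from the locked angle (aim for 70; stop at about 85).
- blue_seal (a joint): Sprung grey seal disc in the blue-labelled bottle's mouth, which pushes the cap up: travel in m, 0 when the cap is closed or off, about 0.007 with the cap pressed fully down. It takes about 6 N to start and 11 N at the bottom, and springs back if let up.
- planter_blue: Loose glazed ceramic planter, blue with a cream rim, a rectangular trough 85 x 150 mm and 90 mm high on four feet, 0.6 kg, standing on one of the two mats. Origin at the centre of its underside, z up.
- bottle_yellow: Glaze bottle, white plastic, yellow label band, fixed: clamped in a black steel foot (100 mm across, 12 mm thick). Body 76 mm in diameter, 28 mm neck up to 134 mm height. Origin: centre of the foot's underside on the table; z up. A black mark on the shoulder shows its +x; the cap is locked with its x along it (a half turn is the same; play 8 degrees).
- cap_yellow: Loose yellow push-and-turn cap on that bottle, 40 g: skirt 58 mm in diameter, 22 mm high; above it a ribbed round grip, 12-sided, 42 mm across flats (flats face +x, -x and every 30 degrees), from 22 to 48 mm height; white bar on top along its x. Origin: centre of the skirt's underside, z up, 123 mm above the table when closed (top 171 mm). A half turn looks and works the same.
- yellow_mouth (a point): Centre of the mouth of the yellow-labelled bottle, 134 mm above the table, on its axis; z up. The closed cap's origin lies 11 mm below. The cap turns only anticlockwise seen from above, only while pressed down 5 mm or more, and lifts free only between 53 and 83 degrees from the locked angle (aim for 70; stop at about 85).
- yellow_seal (a joint): Sprung grey seal disc in the yellow-labelled bottle's mouth, which pushes the cap up: travel in m, 0 when the cap is closed or off, about 0.007 with the cap pressed fully down. It takes about 6 N to start and 11 N at the bottom, and springs back if let up.
- planter_yellow: Loose glazed ceramic planter, yellow with a cream rim, a rectangular trough 85 x 150 mm and 90 mm high on four feet, 0.6 kg, standing on one of the two mats. Origin at the centre of its underside, z up.
- touchup (a point): Centre of the top of the green touch-up mat (150 x 200 mm, 4 mm thick, fixed). The planter whose origin lies over this point is the one to be touched up.
- finished (a point): Centre of the top of the grey felt mat for finished planters (150 x 200 mm, 4 mm thick, fixed). The other planter stands here.
- vase: Loose pale pink vase, 80 mm in diameter, 125 mm tall. Origin at the centre of its underside.
- tape: Loose brown tape roll lying flat, 92 mm across, 45 mm tall. Origin at the centre of its underside.
- brush: Loose brush lying on the table, about 200 mm long. Origin at its underside.
- bowl: Loose white bowl, 90 mm across, 45 mm tall. Origin at the centre of its underside.
There are look-alikes about, which are no part of the job. Of the things shaped like the cap_yellow, the yellow one is meant.

How it is judged:
On the way, in this order (a step that is already met when the one before it is completed fails the run):
1. the cap of the right colour is pressed down at least 4.5 mm, still at its locked angle (within 20 degrees) (((horizontal distance between planter_blue and touchup below 0.06 m and value of joint blue_seal above 0.0045 m and angle between the x axis of cap_blue and the x axis of bottle_blue, either way round below 0.35 rad) or (horizontal distance between planter_yellow and touchup below 0.06 m and value of joint yellow_seal above 0.0045 m and angle between the x axis of cap_yellow and the x axis of bottle_yellow, either way round below 0.35 rad))), for 0.1 s.
2. it is turned at least 50 degrees from its locked angle while still down around the neck (its origin at least 5 mm below the mouth) (((horizontal distance between planter_blue and touchup below 0.06 m and angle between the x axis of cap_blue and the x axis of bottle_blue, either way round above 0.87 rad and z of cap_blue in the frame of blue_mouth below -0.005 m and horizontal distance between cap_blue and blue_mouth below 0.006 m) or (horizontal distance between planter_yellow and touchup below 0.06 m and angle between the x axis of cap_yellow and the x axis of bottle_yellow, either way round above 0.87 rad and z of cap_yellow in the frame of yellow_mouth below -0.005 m and horizontal distance between cap_yellow and yellow_mouth below 0.006 m))), for 0.1 s.
At the end, for the whole second after the job is handed in: The cap matching the planter on the green mat is held still by the fingers alone, level (20 deg), origin 30 to 170 mm above its own bottle's mouth and within 30 mm of its axis; the other cap closed and locked (20 deg); both planters within 30 mm of where they stood (((horizontal distance between planter_blue and touchup below 0.06 m and horizontal distance between cap_blue and blue_mouth below 0.03 m and z of cap_blue in the frame of blue_mouth between 0.03 and 0.17 m and angle between cap_blue's own z axis and vertical below 0.35 rad and contact force between cap_blue and the fingers above 1 N and linear speed of cap_blue below 0.03 m/s and contact force between cap_blue and bottle_blue below 0.1 N and contact force between cap_blue and bottle_yellow below 0.1 N and contact force between cap_blue and cap_yellow below 0.1 N and z of cap_yellow in the frame of yellow_mouth below -0.007 m and horizontal distance between cap_yellow and yellow_mouth below 0.006 m and angle between the x axis of cap_yellow and the x axis of bottle_yellow, either way round below 0.35 rad and distance of each of planter_blue, planter_yellow from where it was at the start of the episode below 0.03 m and angle between each of planter_blue, planter_yellow's own z axis and vertical below 0.2 rad) or (horizontal distance between planter_yellow and touchup below 0.06 m and horizontal distance between cap_yellow and yellow_mouth below 0.03 m and z of cap_yellow in the frame of yellow_mouth between 0.03 and 0.17 m and angle between cap_yellow's own z axis and vertical below 0.35 rad and contact force between cap_yellow and the fingers above 1 N and linear speed of cap_yellow below 0.03 m/s and contact force between cap_yellow and bottle_yellow below 0.1 N and contact force between cap_yellow and bottle_blue below 0.1 N and contact force between cap_yellow and cap_blue below 0.1 N and z of cap_blue in the frame of blue_mouth below -0.007 m and horizontal distance between cap_blue and blue_mouth below 0.006 m and angle between the x axis of cap_blue and the x axis of bottle_blue, either way round below 0.35 rad and distance of each of planter_blue, planter_yellow from where it was at the start of the episode below 0.03 m and angle between each of planter_blue, planter_yellow's own z axis and vertical below 0.2 rad))); the arm keeps its last pose, push and grip.
It fails at once if the blue cap is turned (over 25 degrees) or raised (over 6 mm) though the blue planter is not the one on the touch-up mat (horizontal distance between planter_yellow and touchup below 0.06 m and (angle between the x axis of cap_blue and the x axis of bottle_blue, either way round above 0.44 rad or z of cap_blue in the frame of blue_mouth above -0.005 m)).
It fails at once if the yellow cap is turned (over 25 degrees) or raised (over 6 mm) though the yellow planter is not the one on the touch-up mat (horizontal distance between planter_blue and touchup below 0.06 m and (angle between the x axis of cap_yellow and the x axis of bottle_yellow, either way round above 0.44 rad or z of cap_yellow in the frame of yellow_mouth above -0.005 m)).
It fails at once if a planter, the vase, the tape roll, the brush or the bowl is moved by more than 30 mm (distance of any of planter_blue, planter_yellow, vase, tape, brush, bowl from where it was at the start of the episode above 0.03 m).
It also fails if it takes over 45 s, if anything falls off the work surface, if the arm or the gripper's body presses on something with over 40 N, if the wrist force passes 120 N, or if a joint passes its speed limit or range.

### The arm

A 7-joint arm with a two-finger parallel gripper is mounted at the origin on the work surface. World frame = base frame: x ahead of the robot, y to its left, z up, the work surface at z = 0. Lengths are in m, angles in rad, forces in N, time in s.
With the tool pointing down it reaches from about 0.4 to 0.85 m from the base axis. Payload 4.5 kg.
Tool frame: the origin (TCP) lies on the centre line of the jaws, within the pads' length; the fingertips stand 19 mm ahead of it and the grasp point (between the pads) is the TCP; z points along the fingers, y is the line along which they close (so a half turn about z gives the same grasp; the last joint's range is limited). The gripper opens to 88 mm and grips with 3 to 60 N. Pads are 18 mm wide; open, the fingers measure 123 mm over their backs; the gripper's body (75 mm by 187 mm) begins 45 mm behind the grasp point.
Start: joints at [-1.272, 0.689, -0.195, 1.565, 0.157, 0.902, -0.215], TCP at [0.164, 0.603, 0.258] pointing down, gripper open.
Joint ranges: [-3.01, 3.01], [-0.46, 2.08], [-1.47, 1.51], [0.13, 2.56], [-1, 4.14], [0.04, 2.09], [-2.66, 2.66]. Speed limits (rad/s): [2.57, 2.57, 3.14, 3.14, 3.14, 3.14, 3.14].

### API

Orientations are given as a unit quaternion [x, y, z, w].
In Python, from plant import r, grab_frame gives the robot as it stands. The module is installed in compiled form; this text tells all that it offers.
- The arm moves only by the shell command python3 -m crank 'ROWS' [OPENING] [FORCE]. ROWS is a JSON object of lists of equal length, an entry for each row: "dp": the shift along the tool's x, y, z in mm, a list of three; "twist": the turn about the tool's z in rad. In form: {"dp": [[dx, dy, dz], ...], "twist": [twist, ...]}. A call has 1 to 12 rows; each row is the pose to reach, as a shift and turn from the pose commanded when the call began, along the tool's axes at that moment; what a row does not reach only later rows make up. A row lasts 1/10 s, in which the tool goes at most 50 mm and 8.59 degrees, less where a joint would pass 70% of its speed; a pose out of reach is approached as far as the arm can. A call with a gripper value outside its range is refused whole. OPENING is the finger opening in mm, from 0 to 88.1, set as the call begins (- or left out, the last holds). The fingers move at their own pace and stop on an object; FORCE is the grip in N (left out, the last holds). Time passes only in rows, so rows that repeat a pose let the fingers close. It gives the time, the measured TCP pose, the force, the opening and the grip force at its end, in the units of the state.
- r.sense(): the state, without advancing time (a new reading comes with each control period).
- grab_frame(name): name is "scene" or "top"; returns a dict with "img" (400x640x3 uint8, blue, green, red), "camera_matrix" (3x3 intrinsics, pixels), "distortion" ([k1, k2, p1, p2, k3] as OpenCV has them; the pictures are not rectified), "R" (3x3) and "t" (3): a world point X has camera coordinates R X + t. Camera axes: x right, y down, z forward; pixel columns grow to the right and rows downward; lengths in m; the calibration is good to about 2 mm. A picture is of the moment at which its call begins. There is no depth.
- r.hand_in(): hands the job in; it is judged then, once.
The state is a dict: "time": time; "joint_positions": joint angles; "qvel": joint speeds; "tau": joint torques, N m; "tool_pos": TCP position; "tcp_rot": TCP orientation; "contact_force": force on the tool from outside, world axes, zero at the start; "torque": the same for the moment, N m; "finger_gap": opening from 0.0 (shut) to 1.0 (fully open); "grasp_force": force on a finger pad.
Only numpy, scipy, OpenCV 4.12 (cv2) and the standard library are available. Lean on these libraries where they do the work, as an engineer would, in place of code of your own. Each camera call takes 0.05 s, during which the arm holds its last target. There are 200 camera calls.

## Working session

There is one attempt and no reset: what is moved stays moved. The work goes in short steps, Python scripts to look and compute and a shell command to move; the robot and the scene stay as the last step left them, time stands still between calls to the robot, and variables do not carry over. Pictures are saved under pics/ and viewed, at most 10 in all, crops included, and the job is handed in when it is done.

```bash
mkdir -p pics; python3 - <<'E'
from plant import r, grab_frame
import cv2,pickle
s=r.sense()
print({k:s[k] for k in ("time","tool_pos","tcp_rot","contact_force","finger_gap")})
for n in("scene","top"):
    f=grab_frame(n); pickle.dump(f,open(n+".pkl","wb")); cv2.imwrite(f"pics/{n}0.png",f["img"])
    print(n,f["camera_matrix"],f["distortion"],-f["R"].T@f["t"],f["R"])
E
```

```text
{'time': 0.0, 'tool_pos': array([0.16345688, 0.60261547, 0.25691902]), 'tcp_rot': array([ 1.31958261e-01,  9.91254843e-01, -9.23186925e-04, -4.20623012e-05]), 'contact_force': array([-0.06024148, -0.10581909,  0.63999313]), 'finger_gap': 1.002694992764178}
scene [[471.54867967   0.         312.7402448 ]
 [  0.         471.54867967 189.22566805]
 [  0.           0.           1.        ]] [-0.06778757  0.          0.          0.          0.        ] [ 1.33479461 -0.46767477  0.84624686] [[ 0.515162    0.85704957 -0.00861149]
 [ 0.51716744 -0.31884378 -0.79427734]
 [-0.68348077  0.40472792 -0.60749432]]
top [[401.43755524   0.         321.14010829]
 [  0.         401.43755524 198.8295747 ]
 [  0.           0.           1.        ]] [-0.08873185  0.          0.          0.          0.        ] [0.28896617 0.01877    1.16136053] [[ 1.08489365e-03 -9.99996503e-01 -2.41189202e-03]
 [-9.70235771e-01 -4.68536193e-04 -2.42161785e-01]
 [ 2.42159808e-01  2.60282370e-03 -9.70232886e-01]]
```

View pics/scene0.png

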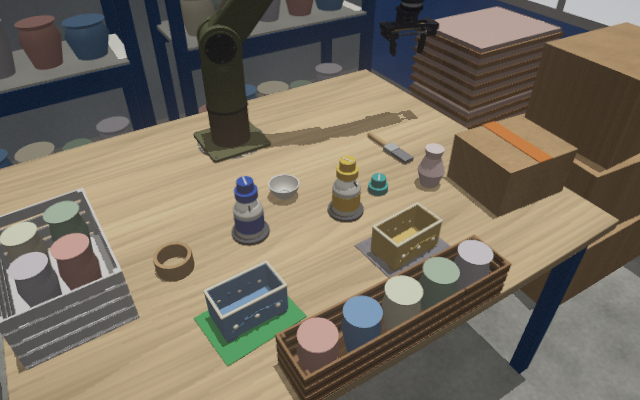

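View pics/top0.png

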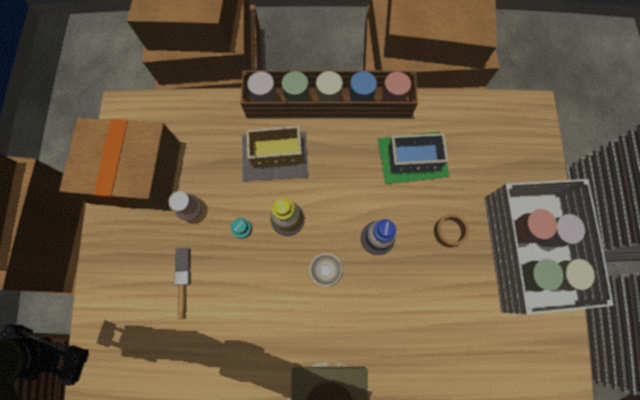

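The blue planter stands on the green mat (scene (248,305), top (415,155)) and the yellow one on the grey mat. The target is the blue bottle, with its cap at scene (245,190) and top (385,232). Next I'll measure the cap.

```bash
cat > h.py <<'E'
import numpy as np,cv2
def ray(f,p):
    u=cv2.undistortPoints(np.float64(p).reshape(1,1,2),f["camera_matrix"],f["distortion"])[0,0]
    d=f["R"].T@np.r_[u,1]; return -f["R"].T@f["t"],d/np.linalg.norm(d)
def plane(f,p,z):
    c,d=ray(f,p); return c+d*(z-c[2])/d[2]
def tri(f,p,g,q):
    a,d=ray(f,p);b,e=ray(g,q)
    s,t=np.linalg.lstsq(np.c_[d,-e],b-a,rcond=None)[0]
    return (a+s*d+b+t*e)/2, np.linalg.norm(a+s*d-b-t*e)
E
python3 - <<'E'
from h import *;import pickle
F={n:pickle.load(open(n+".pkl","rb")) for n in("scene","top")}
rois={"scene":(225,170,45,75),"top":(355,210,50,50)}
tiles=[];C={}
for n,(x,y,w,h) in rois.items():
    im=F[n]["img"][y:y+h,x:x+w]
    hsv=cv2.cvtColor(im,cv2.COLOR_BGR2HSV)
    m=cv2.inRange(hsv,(105,150,100),(130,255,255))
    k,l,st,ce=cv2.connectedComponentsWithStats(m)
    for i in range(1,k):
        if st[i,4]>8: print(n,st[i]+[x,y,0,0,0],ce[i]+[x,y])
    # white bar: low saturation within the cap top
    top=im[:30] if n=="scene" else im
    w_=cv2.inRange(cv2.cvtColor(top,cv2.COLOR_BGR2HSV),(0,0,140),(180,140,255))
    k,l,st,ce=cv2.connectedComponentsWithStats(w_)
    for i in range(1,k):
        if st[i,4]>3:
            pts=np.argwhere(l==i)[:,::-1].astype(np.float32)
            print(" bar?",n,st[i]+[x,y,0,0,0],ce[i]+[x,y])
    tiles.append(cv2.resize(im,None,fx=8,fy=8,interpolation=cv2.INTER_CUBIC))
H=max(t.shape[0] for t in tiles)
cv2.imwrite("pics/crop.png",np.hstack([cv2.copyMakeBorder(t,0,H-t.shape[0],0,0,0) for t in tiles]))
E
```

```text
scene [237 177   7   8  37] [240.05405405 181.10810811]
scene [245 177   8   7  35] [248.71428571 179.77142857]
scene [249 185   8  10  20] [253.45 190.45]
 bar? scene [225 170  45  30 920] [247.42391304 181.97717391]
top [375 221  11  13  74] [380.71621622 226.09459459]
top [383 223  12  18  80] [390.3 231.5]
 bar? top [ 355  210   50   50 1310] [379.79389313 232.05114504]
 bar? top [384 222   6  13  58] [386.27586207 227.84482759]
 bar? top [377 234   4   4   6] [378.16666667 235.5       ]
```

View pics/crop.png

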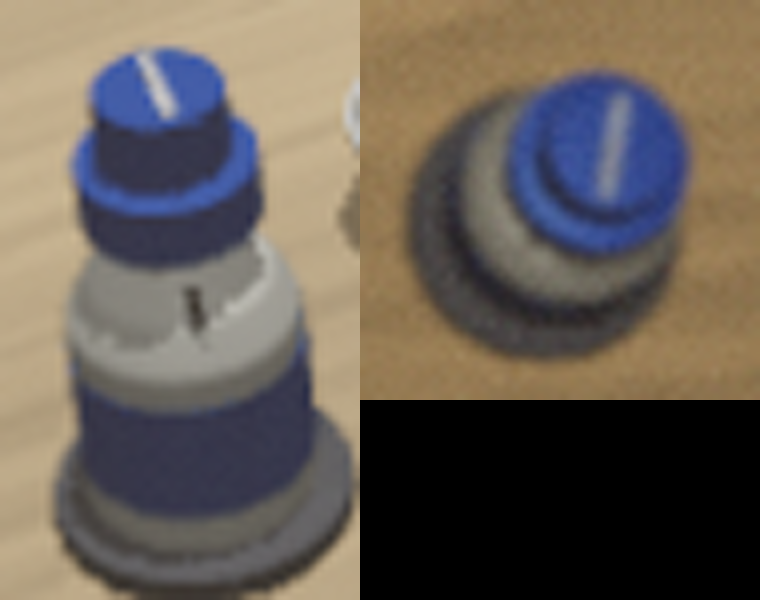

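The crop shows the cap top with its white bar. The bar ends are at scene (242.9,176.6) and (246.5,184.6), and at top (388,222.1) and (385.6,234.8). The shoulder mark is at scene (249,209), in line with the bar, so the cap is locked.

```bash
python3 - <<'E'
from h import *;import pickle
from scipy.spatial.transform import Rotation as Ro
F={n:pickle.load(open(n+".pkl","rb")) for n in("scene","top")}
S,T=F["scene"],F["top"]
E=[[(242.4,176.1),(388-.5,221.6)],[(246,184.1),(385.1,234.3)]]
for e in E: print("end far",tri(S,e[0],T,e[1]),plane(S,e[0],.171),plane(T,e[1],.171))
for f,i in((S,0),(T,1)):
    a,b=(plane(f,e[i],.171) for e in E); print("bar len",np.linalg.norm(a-b),"yaw",np.degrees(np.arctan2(*(a-b)[1::-1])),(a+b)/2)
# top disc: filled contour of grip-top blue+bar in scene
im=S["img"][174:187,232:258]; 
m=cv2.inRange(cv2.cvtColor(im,cv2.COLOR_BGR2HSV),(105,100,120),(130,255,255))
c=cv2.convexHull(np.argwhere(m)[:,::-1].astype(np.int32)); e=cv2.fitEllipse(c); print(e)
pc=np.array(e[0])+[232,174]; print("disc centre scene",pc,plane(S,pc,.171))
# outer blue disc (skirt+grip) top view
hs=cv2.cvtColor(T["img"],cv2.COLOR_BGR2HSV)[215:250,365:400]
m=cv2.inRange(hs,(105,110,60),(130,255,255)); k,l,st,ce=cv2.connectedComponentsWithStats(cv2.morphologyEx(m,cv2.MORPH_CLOSE,np.ones((3,3))))
i=1+st[1:,4].argmax(); c=max(cv2.findContours((l==i).astype(np.uint8),0,1)[0],key=len); e=cv2.minEnclosingCircle(c);pc=np.array(e[0])+[365,215]
print("skirt circle top",pc,e[1],plane(T,pc,.15))
# foot disc at z=.012 in top view, hand-picked extremes
print("foot", plane(T,(355+190/8-.5,210+225/8-.5),.012))
q=np.array([ 1.31958261e-01,9.91254843e-01,-9.2e-4,0]);print(Ro.from_quat(q).as_matrix().round(3))
E
```

```text
end far (array([ 0.47138204, -0.14526778,  0.1939562 ]), np.float64(0.007920307090891478)) [ 0.4389592  -0.13752046  0.171     ] [ 0.47725355 -0.1453976   0.171     ]
end far (array([ 0.44916566, -0.1379879 ,  0.15308519]), np.float64(0.006602409530359885)) [ 0.47368883 -0.14370462  0.171     ] [ 0.44504518 -0.13819635  0.171     ]
bar len 0.03527592599542819 yaw 169.90340148142852 [ 0.45632402 -0.14061254  0.171     ]
bar len 0.0330035908247685 yaw -12.603090556968477 [ 0.46114937 -0.14179698  0.171     ]
((14.05020523071289, 8.279952049255371), (11.975631713867188, 18.869338989257812), 104.07001495361328)
disc centre scene [246.05020523 182.27995205] [ 0.46703574 -0.1405296   0.171     ]
skirt circle top [384.24193573 230.24193573] 10.971659660339355 [ 0.45881907 -0.1396939   0.15      ]
foot [ 0.46044    -0.14319965  0.012     ]
[[-0.965  0.262 -0.   ]
 [ 0.262  0.965 -0.002]
 [-0.    -0.002 -1.   ]]
```

```bash
python3 -m crank '{"dp":[[-15,-9,0],[-45,-26,0],[-78,-46,0],[-112,-66,0],[-146,-86,0],[-180,-106,0],[-214,-126,0],[-248,-146,0],[-282,-166,0],[-316,-186,0],[-346,-204,0],[-366,-214,0]],"twist":[0.03,0.09,0.15,0.22,0.29,0.36,0.43,0.50,0.57,0.64,0.70,0.75]}' 80
python3 - <<'E'
from h import *;import pickle
from plant import r
from scipy.spatial.transform import Rotation as Ro
S,T=(pickle.load(open(n+".pkl","rb")) for n in("scene","top"))
print("cap top centre",tri(S,(244.2,180.1),T,(386.3,227.95)))
s=r.sense();R=Ro.from_quat(s["tcp_rot"]).as_matrix();print(s["time"],s["tool_pos"],s["joint_positions"].round(2),s["contact_force"])
print("tool-axis to target",R.T@(np.array([.460,-.141,.235])-s["tool_pos"])*1000,"yaw y",np.degrees(np.arctan2(R[1,1],R[0,1])))
E
```

```text
time: 1.3
tool_pos: [0.4629, 0.2961, 0.2577]
tcp_rot: [0.49, 0.872, -0.001, 0.001]
contact_force: [0.9, 0.3, 0.6]
finger_gap: 0.906
grasp_force: 0.0
cap top centre (array([ 0.4604406 , -0.1416839 ,  0.17385664]), np.float64(0.0007935347699413051))
1.3 [0.46294548 0.29608135 0.25769559] [-0.64  0.59 -0.02  1.8   0.02  0.76 -0.13] [0.88134687 0.31021312 0.57028312]
tool-axis to target [-371.65090319 -229.94353808   23.77918863] yaw y 31.357405983374132
```

```bash
python3 -m crank '{"dp":[[-15,-9,0],[-45,-28,0],[-78,-48,0],[-113,-70,0],[-148,-92,0],[-183,-114,0],[-218,-136,0],[-253,-158,0],[-288,-179,0],[-322,-200,0],[-352,-219,6],[-372,-230,12]],"twist":[0.03,0.09,0.15,0.22,0.29,0.36,0.43,0.50,0.57,0.64,0.70,0.75]}'
python3 -m crank '{"dp":[[0,0,0],[0,0,0]],"twist":[0,0]}'
python3 - <<'E'
from h import *
from plant import r,grab_frame
from scipy.spatial.transform import Rotation as Ro
s=r.sense();R=Ro.from_quat(s["tcp_rot"]).as_matrix();print(s["time"],s["tool_pos"],s["joint_positions"].round(2))
print("tool-axis to cap",R.T@(np.array([.460,-.1415,.167])-s["tool_pos"])*1000,"yaw y",np.degrees(np.arctan2(R[1,1],R[0,1])))
t=[]
for n,(x,y,w,h) in {"scene":(190,80,100,140),"top":(335,170,100,100)}.items():
    f=grab_frame(n); im=f["img"][y:y+h,x:x+w]; t.append(cv2.resize(im,(w*4,h*4),interpolation=2))
cv2.imwrite("pics/above.png",np.hstack([t[0],cv2.copyMakeBorder(t[1],0,160,0,0,0)]))
E
```

```text
time: 2.5
tool_pos: [0.4597, -0.1392, 0.2458]
tcp_rot: [0.774, 0.633, -0.0, 0.0]
contact_force: [0.9, -0.4, 0.3]
finger_gap: 0.907
grasp_force: 0.0
time: 2.7
tool_pos: [0.4606, -0.1358, 0.2456]
tcp_rot: [0.772, 0.635, -0.0, -0.001]
contact_force: [-0.0, 0.4, -0.3]
finger_gap: 0.907
grasp_force: 0.0
2.7 [ 0.4605957  -0.13579568  0.2456269 ] [ 0.11  0.53  0.13  2.01 -0.11  0.61  0.12]
tool-axis to cap [-5.77825011  0.62501517 78.6212784 ] yaw y -11.112629054116244
```

View pics/above.png

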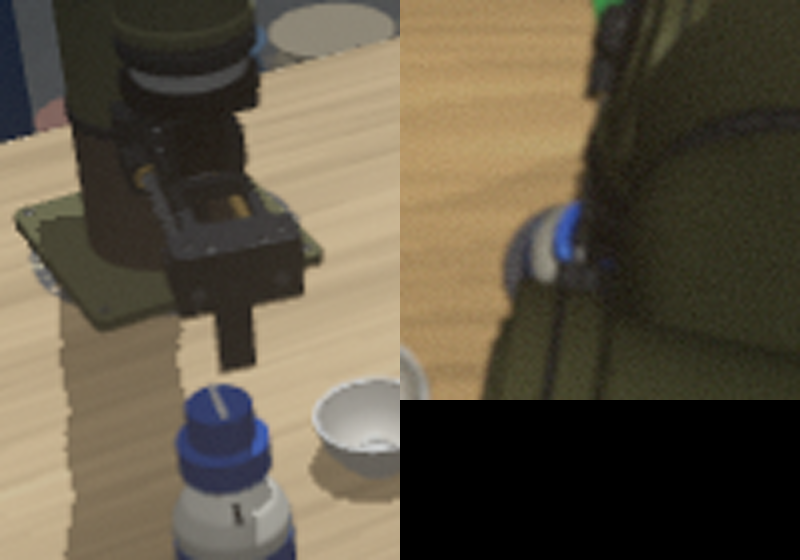

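The fingers hang above the cap with the closing line along the bar. They're about 6 mm short in tool −x, so I'll correct that, descend and grip.

```bash
python3 -m crank '{"dp":[[-3,0,5],[-6,0.5,15],[-6,0.5,28],[-6,0.5,40],[-6,0.5,52],[-6,0.5,62],[-6,0.5,70],[-6,0.5,75],[-6,0.5,77.5],[-6,0.5,77.5],[-6,0.5,77.5]],"twist":[0,0,0,0,0,0,0,0,0,0,0]}'
python3 - <<'E'
from h import *
from plant import r,grab_frame
f=grab_frame("scene"); im=f["img"][130:230,190:300]
cv2.imwrite("pics/low.png",cv2.resize(im,None,fx=5,fy=5,interpolation=2))
E
```

```text
time: 3.9
tool_pos: [0.4613, -0.1425, 0.1684]
tcp_rot: [0.772, 0.635, 0.0, 0.0]
contact_force: [0.1, 0.2, 0.7]
finger_gap: 0.91
grasp_force: 0.0
```

View pics/low.png

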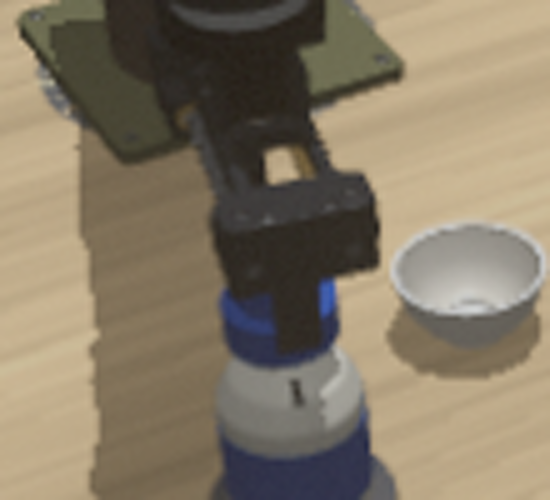

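The finger stands in front of the cap with its tip above the skirt edge. Before gripping I'll check the lateral centring by projection.

```bash
python3 - <<'E'
from h import *
from plant import r,grab_frame
from scipy.spatial.transform import Rotation as Ro
s=r.sense();R=Ro.from_quat(s["tcp_rot"]).as_matrix();p=s["tool_pos"]
f=grab_frame("scene")
P=np.array([p+R@[0,b,.019] for b in(.04,.052)]+[p+R@[0,-.04,.019],[.460,-.1415,.134],[.460,-.1415,.145]])
px=cv2.projectPoints(P,cv2.Rodrigues(f["R"])[0],f["t"],f["camera_matrix"],f["distortion"])[0][:,0]
print(px.round(1)); print(((px-[190,130])*5+2.5).round(0))
im=f["img"]; h=cv2.cvtColor(im,cv2.COLOR_BGR2HSV)
for y in range(188,204,2):
    row=h[y,225:265]; b=np.where((row[:,0]>105)&(row[:,0]<130)&(row[:,1]>120))[0]+225
    d=np.where((row[:,2]<55)&(row[:,1]<120))[0]+225
    print(y,b.min() if len(b) else 0,b.max() if len(b) else 0,d.tolist())
E
```

```text
[[249.1 197.9]
 [250.3 200.9]
 [241.5 179.4]
 [245.9 193. ]
 [245.5 189.5]]
[[298. 342.]
 [304. 357.]
 [260. 249.]
 [282. 317.]
 [280. 300.]]
188 254 256 [236, 237, 238, 239, 240, 241, 242, 243, 244, 245, 246, 247, 248, 249, 250, 251, 252]
190 235 256 [244, 245, 246, 247, 248, 249, 250, 251, 252]
192 235 256 [245, 246, 247, 248, 249, 250, 251, 252, 253]
194 236 243 [245, 246, 247, 248, 249, 250, 251, 252, 253]
196 241 243 [246, 247, 248, 249, 250, 251, 252, 253]
198 0 0 [245, 246, 247, 248, 249, 250, 251, 252, 253]
200 0 0 [246, 247, 248]
202 0 0 []
```

The projection agrees with the picture on both the finger tip (298,350) and the cap axis (280), so it's centred. Gripping now.

```bash
python3 -m crank '{"dp":[[0,0,0],[0,0,0],[0,0,0],[0,0,0],[0,0,0],[0,0,0],[0,0,0],[0,0,0]],"twist":[0,0,0,0,0,0,0,0]}' 30 50
python3 -m crank '{"dp":[[0,0,1],[0,0,2],[0,0,3],[0,0,4],[0,0,5],[0,0,6],[0,0,7],[0,0,8],[0,0,8],[0,0,8]],"twist":[0,0,0,0,0,0,0,0,0,0]}'
```

```text
time: 4.8
tool_pos: [0.4611, -0.1424, 0.1682]
tcp_rot: [0.772, 0.635, 0.0, -0.0]
contact_force: [0.6, 0.4, -0.5]
finger_gap: 0.468
grasp_force: 50.0
time: 5.8
tool_pos: [0.4611, -0.1424, 0.1614]
tcp_rot: [0.772, 0.635, 0.0, 0.0]
contact_force: [-2.8, 1.6, 15.6]
finger_gap: 0.469
grasp_force: 50.0
```

```bash
python3 -m crank '{"dp":[[0,0,0],[0,0,0],[0,0,0],[0,0,0],[0,0,0],[0,0,0],[0,0,0],[0,0,0],[0,0,0],[0,0,0]],"twist":[-0.04,-0.1,-0.16,-0.22,-0.28,-0.34,-0.4,-0.46,-0.52,-0.6]}'
```

```text
time: 6.8
tool_pos: [0.4612, -0.1419, 0.1614]
tcp_rot: [0.549, 0.836, 0.0, 0.0]
contact_force: [-3.3, 1.9, 14.9]
finger_gap: 0.471
grasp_force: 50.0
```

```bash
python3 - <<'E'
from plant import r
import numpy as np
from scipy.spatial.transform import Rotation as Ro
s=r.sense();R=Ro.from_quat(s["tcp_rot"]).as_matrix();print(np.degrees(np.arctan2(R[1,1],R[0,1])),s["torque"],s["contact_force"],s["joint_positions"].round(2))
E
```

```text
23.426885119408997 [ 0.40905464  0.61576868 -0.0759952 ] [-3.29336086  1.87589102 14.88282198] [ 0.24  0.67 -0.06  2.08  0.1   0.39  0.51]
```

```bash
python3 -m crank '{"dp":[[0,0,0],[0,0,0],[0,0,0],[0,0,0],[0,0,0],[0,0,0],[0,0,0],[0,0,0],[0,0,0],[0,0,0],[0,0,0],[0,0,0]],"twist":[-0.06,-0.12,-0.18,-0.24,-0.3,-0.36,-0.42,-0.48,-0.54,-0.6,-0.62,-0.62]}'
python3 - <<'E'
from h import *
from plant import r,grab_frame
from scipy.spatial.transform import Rotation as Ro
s=r.sense();R=Ro.from_quat(s["tcp_rot"]).as_matrix();print(np.degrees(np.arctan2(R[1,1],R[0,1])),s["torque"],s["contact_force"])
f=grab_frame("scene"); im=f["img"][130:230,190:300]
cv2.imwrite("pics/turned.png",cv2.resize(im,None,fx=5,fy=5,interpolation=2))
E
```

```text
time: 8.0
tool_pos: [0.4613, -0.1418, 0.1614]
tcp_rot: [0.269, 0.963, 0.0, 0.001]
contact_force: [-3.7, 3.0, 15.7]
finger_gap: 0.47
grasp_force: 50.0
58.83616242437444 [ 0.51309643  0.67935129 -0.01180027] [-3.74865862  3.02734515 15.72496   ]
```

View pics/turned.png

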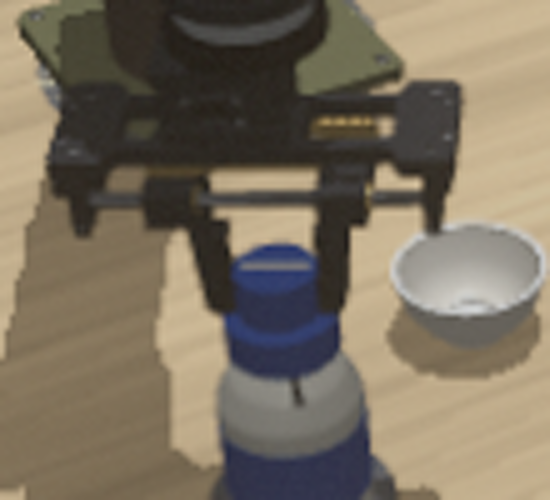

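The white bar now lies along the finger line (270,267), so the cap turned about 70° with the gripper and is still seated. Lifting gently first.

```bash
python3 -m crank '{"dp":[[0,0,-2],[0,0,-4],[0,0,-6],[0,0,-8],[0,0,-10],[0,0,-12],[0,0,-15],[0,0,-18],[0,0,-22],[0,0,-26],[0,0,-30]],"twist":[0,0,0,0,0,0,0,0,0,0,0]}'
```

```text
time: 9.15
tool_pos: [0.4614, -0.1425, 0.1907]
tcp_rot: [0.269, 0.963, 0.0, 0.0]
contact_force: [-0.4, 0.2, -1.0]
finger_gap: 0.47
grasp_force: 50.0
```

```bash
python3 -m crank '{"dp":[[0,0,-4],[0,0,-12],[0,0,-22],[0,0,-32],[0,0,-42],[0,0,-52],[0,0,-61],[0,0,-69],[0,0,-74],[0,0,-77],[0,0,-77],[0,0,-77]],"twist":[0,0,0,0,0,0,0,0,0,0,0,0]}'
python3 - <<'E'
from h import *
from plant import r,grab_frame
f=grab_frame("scene"); im=f["img"][90:340,150:480]
cv2.imwrite("pics/lifted.png",cv2.resize(im,None,fx=2,fy=2,interpolation=2))
E
```

```text
time: 10.35
tool_pos: [0.4609, -0.1424, 0.2669]
tcp_rot: [0.269, 0.963, 0.0, -0.0]
contact_force: [0.6, -0.2, -0.1]
finger_gap: 0.474
grasp_force: 50.0
```

View pics/lifted.png

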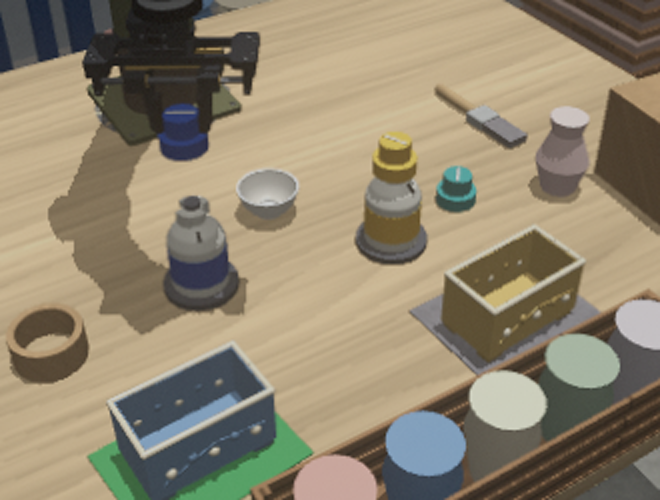

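The blue cap hangs level in the fingers at (183,130), directly above its open bottle mouth at (193,205). The yellow cap is still closed and nothing else has moved, so I'm handing in.

```bash
python3 -c "
from plant import r
print(r.hand_in())"
```

```text
the job is handed in; nothing more can be done
None
```

I opened the blue bottle, since the blue planter is on the green mat, and handed the job in with its cap held level about 90 mm above its mouth; hand-in gave no verdict.

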